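# Load glazed pots onto stilts on a kiln shelf

## Task

Load the kiln shelf: set the mug, the tea bowl and the vase upright and centred on the three-pointed stilts, the widest foot on the largest stilt and the narrowest on the smallest, and turn the mug so that its handle does not stick out past the shelf's edge. The glaze is still raw, so set each pot down gently and let no pot touch another pot or a prop; leave the stilts, the props and the jar that is already loaded where they stand.

Things in the scene. Friction and masses are not known exactly. Their poses are not given: they have to be found in the camera images.
- kiln_shelf: Fixed, pale-tan rectangular kiln shelf on two wooden bearers, left or right of the robot, turned a little: 300 mm along its x, 240 mm along its y. Origin: table level under its centre; its upper face is 34 mm above that. On it, in any order at the corners of a rectangle 110 mm (x) by 144 mm (y), give or take 16 mm, stand three stilts and the jar; three square props stand at its edges.
- ware_board: Fixed. Plywood ware board, 420 mm along its x, 150 mm along its y, 18 mm thick, flat on the table on the other side. Origin: table level under its centre. The three glazed pots stand on it in a row along its x, about 94 mm apart and up to 25 mm off its middle line, in any order; the handle may point at a neighbour.
- mug: Straight-sided mug with one handle: 66 mm across and 82 mm tall, open top with a 4.5 mm wall, flat foot 64 mm across, about 0.26 kg. The handle is a loop 10 mm thick on the +x side, from 13 to 71 mm height, reaching 63 mm from the mug's axis. Loose, dull pale-grey dry glaze all over, like the other pots. Origin: centre of its underside; z is its upright axis.
- mug_handle (a point): Outermost point of the mug's handle, 63 mm from the mug's axis along the mug's x, 45 mm above its foot.
- tea_bowl: Low round tea bowl without a handle: straight wall 66 mm across from 22 mm height up to the rim at 58 mm, narrowing below to a foot 54 mm across; open top, 4.5 mm wall; about 0.19 kg. Loose, dull pale-grey dry glaze all over, like the other pots. Origin: centre of its underside; z is its upright axis.
- vase: Small bud vase, 100 mm tall: foot 44 mm across, belly 62 mm across at 30 mm height, shoulder falling to a round neck 26 to 28 mm across from 60 to 97 mm height, lip 29 mm across at the top; about 0.21 kg. Loose, dull pale-grey dry glaze all over, like the other pots. Origin: centre of its underside; z is its upright axis.
- stilt_large: The largest stilt, for the mug's foot: tips on a circle of 25 mm radius, 60 g. Fired-clay three-armed star, flat and loose on the kiln shelf (a light push slides it): arms 120 degrees apart, 9 mm wide, 8 mm high, each with an upright point at its end whose blunt tip (4 mm) is 22 mm above the shelf. Origin: centre of its underside; x along one arm.
- stilt_medium: The middle stilt, for the tea bowl's foot: tips on a circle of 19.5 mm radius, 45 g. Fired-clay three-armed star, flat and loose on the kiln shelf (a light push slides it): arms 120 degrees apart, 9 mm wide, 8 mm high, each with an upright point at its end whose blunt tip (4 mm) is 22 mm above the shelf. Origin: centre of its underside; x along one arm.
- stilt_small: The smallest stilt, for the vase's foot: tips on a circle of 14 mm radius, 30 g. Fired-clay three-armed star, flat and loose on the kiln shelf (a light push slides it): arms 120 degrees apart, 9 mm wide, 8 mm high, each with an upright point at its end whose blunt tip (4 mm) is 22 mm above the shelf. Origin: centre of its underside; x along one arm.
- prop_a: Front kiln prop: loose upright post of fired clay, 38 x 38 mm square, 127 mm tall (taller than the loaded pots), 0.32 kg, standing on the kiln shelf. Origin: centre of its foot; z up. It stands in the middle of the shelf's -x edge.
- prop_b: Back left kiln prop: loose upright post of fired clay, 38 x 38 mm square, 127 mm tall (taller than the loaded pots), 0.32 kg, standing on the kiln shelf. Origin: centre of its foot; z up. It stands at the shelf's +x +y corner.
- prop_c: Back right kiln prop: loose upright post of fired clay, 38 x 38 mm square, 127 mm tall (taller than the loaded pots), 0.32 kg, standing on the kiln shelf. Origin: centre of its foot; z up. It stands at the shelf's +x -y corner.
- jar: Round lidded jar with a knob, already loaded, standing straight on the kiln shelf: 70 mm across, 96 mm tall to the knob (lid 62 mm across at 74 mm), 0.3 kg, loose. Same pale glaze. Origin: centre of its foot; z up.

How it is judged (in metres and radians):
At the end, for the whole second after the job is handed in: Mug on the large, tea bowl on the medium, vase on the small stilt: within 8 mm of its centre, foot 19 to 25 mm above its underside, at rest, tilt under 0.06 rad; stilts moved under 20 mm; handle at most 2 mm past the shelf edge; props and jar upright, moved under 12 mm (horizontal distance between mug and stilt_large below 0.008 m and z of mug in the frame of stilt_large between 0.019 and 0.025 m and angle between each of mug, stilt_large, tea_bowl, stilt_medium, vase, stilt_small, prop_a, prop_b, prop_c, jar's own z axis and vertical below 0.06 rad and contact force between mug and stilt_large above 0.3 N and linear speed of each of mug, tea_bowl, vase below 0.02 m/s and distance of each of stilt_large, stilt_medium, stilt_small from where it was at the start of the episode below 0.02 m and horizontal distance between tea_bowl and stilt_medium below 0.008 m and z of tea_bowl in the frame of stilt_medium between 0.019 and 0.025 m and contact force between tea_bowl and stilt_medium above 0.3 N and horizontal distance between vase and stilt_small below 0.008 m and z of vase in the frame of stilt_small between 0.019 and 0.025 m and contact force between vase and stilt_small above 0.3 N and x of mug_handle in the frame of kiln_shelf between -0.152 and 0.152 m and y of mug_handle in the frame of kiln_shelf between -0.122 and 0.122 m and distance of each of prop_a, prop_b, prop_c, jar from where it was at the start of the episode below 0.012 m); the robot touches nothing.
It fails at once if a pot touched another pot or a prop (contact force between mug and tea_bowl above 1 N or contact force between any of mug, tea_bowl and vase above 1 N or contact force between any of mug, tea_bowl, vase and prop_a above 1 N or contact force between any of mug, tea_bowl, vase and prop_b above 1 N or contact force between any of mug, tea_bowl, vase and prop_c above 1 N or contact force between any of mug, tea_bowl, vase and jar above 1 N).
It fails at once if a prop or the loaded jar was shifted by more than 12 mm (distance of any of prop_a, prop_b, prop_c, jar from where it was at the start of the episode above 0.012 m).
It fails at once if a pot was let fall (0.3 m/s or more out of the fingers' hold) ((linear speed of mug above 0.3 m/s and contact force between the fingers and mug below 0.02 N) or (linear speed of tea_bowl above 0.3 m/s and contact force between the fingers and tea_bowl below 0.02 N) or (linear speed of vase above 0.3 m/s and contact force between the fingers and vase below 0.02 N)).
It fails at once if a pot was pressed or knocked hard on a stilt (over 40 N) (contact force between any of mug, tea_bowl, vase and stilt_large above 40 N or contact force between any of mug, tea_bowl, vase and stilt_medium above 40 N or contact force between any of mug, tea_bowl, vase and stilt_small above 40 N).
It also fails if it takes over 72 s, if anything falls off the work surface, if the arm or the gripper's body presses on something with over 40 N, if the wrist force passes 120 N, or if a joint passes its speed limit or range.

## Robot

A 6-joint arm with a two-finger parallel gripper is mounted at the origin on the work surface. World frame = base frame: x ahead of the robot, y to its left, z up, the work surface at z = 0. Lengths are in mm, angles in rad, forces in N, time in s.
With the tool pointing down it reaches from about 375 to 900 mm from the base axis. Payload 3.1 kg.
Tool frame: the origin (TCP) lies on the centre line of the jaws, within the pads' length; the fingertips stand 8 mm ahead of it and the grasp point (between the pads) lies 11 mm behind it; z points along the fingers, y is the line along which they close (so a half turn about z gives the same grasp; the last joint's range is limited). The gripper opens to 85 mm and grips with 20 to 120 N. Pads are 22 mm wide; open, the fingers measure 114 mm over their backs; the gripper's body (76 mm by 85 mm) begins 54 mm behind the grasp point. The pads swing forward as they close: fully open they stand 13 mm farther back than shut.
Start: joints at [-1.421, 0.527, 1.433, -0, 1.181, -0.178], TCP at [201.248, -591.689, 239.31] pointing down, gripper open.
Joint ranges: [-3.08, 3.08], [-0.75, 2.2], [0.22, 2.44], [-1.43, 4.57], [0, 2.65], [-2.85, 2.85]. Speed limits (rad/s): [2.79, 2.79, 3.14, 3.14, 3.14, 3.14].

## Interface

Orientations are given as a unit quaternion [x, y, z, w].
In Python, from station import bot gives the robot as it stands. The module is installed in compiled form; this text tells all that it offers. Calls block until the motion is done:
- bot.move_to(position, orientation): joint-space move of the TCP to a pose.
- bot.line_to(position, frame=None, speed=150, f_stop=None): straight line of the TCP; frame=None keeps the orientation; speed is the mean speed in mm/s. With f_stop (N) it stops when the force on the tool has changed by that much, and returns True; else False.
- bot.movej(angles): joint-space move.
- bot.open_gripper() and bot.gripper_close(): open the fingers fully, or close them until they stop; the grip force is fixed at half the most.
- bot.hold(seconds).
- bot.ik(position, orientation): joint angles nearest the present ones, or None.
- bot.sense(): the state.
- bot.get_image(name): name is "scene" or "top" or "wrist"; returns a dict with "image" (480x640x3 uint8, red, green, blue), "fovy" (degrees; the focal length in pixels is half the picture's height over the tangent of half this angle, whatever the lens; pixels are square), "cx", "cy" (the principal point, pixels), "D" ([k1, k2, p1, p2, k3] as OpenCV has them; the pictures are not rectified), "cam_to_world" (4x4, takes a point from camera to world coordinates); the wrist camera has in their place "tool_from_camera" (4x4, takes a point from camera to tool coordinates, whose origin is the TCP and whose axes are the flange's). Camera axes: x right, y up, looking along -z (the intrinsics and any distortion apply to the point x, -y, -z); pixel columns grow to the right and rows downward; lengths in mm; the calibration is good to about 2 mm. A picture is of the moment at which its call begins: read the wrist's pose just before it. There is no depth.
A pose or a line that the arm cannot do raises bot.IKError and nothing moves.
- bot.close_job(): hands the job in; it is judged then, once.
Trained networks look in a picture, given as the dict that the camera call returned (one of the last four; its "shot" number tells which), for a name from the list of things; names that differ only in an ending like _2 or _b are one class to them, and where a whole thing is asked for, a point or a joint stands for the part that bears it (a point fixed in the world has none). Each returns a list of dicts, best first, with "conf" (0 to 1); they miss things now and then, are a little off and sometimes report something else, mostly with a low value. They report only what shows in the picture. A call takes as long as a camera call.
- bot.recognise(name, picture): "xyz" ([x, y, z] in mm, in the coordinates of the camera as it stood for that picture, good to about 4 mm: the middle of the surface that is visible of it).
- bot.tip_of(name, picture): "xyz" ([x, y, z] in mm, in the coordinates of the camera as it stood for that picture, good to about 4 mm: a listed point, or the origin of a listed thing).
The state is a dict: "clock": time; "qpos": joint angles; "qvel": joint speeds; "joint_torque": joint torques, N m; "tcp_pos": TCP position; "ee_rot": TCP orientation; "wrist_force": force on the tool from outside, world axes, zero at the start; "ft_torque": the same for the moment, N m; "grip_width": opening from 0.0 (shut) to 1.0 (fully open); "grasp_force": force on a finger pad.
Only numpy, scipy, OpenCV 4.12 (cv2) and the standard library are available. Lean on these libraries where they do the work, as an engineer would, in place of code of your own. Each camera call takes 0.05 s, during which the arm holds its last target. There are 200 camera calls.

## Working session

There is one attempt and no reset: what is moved stays moved. The work goes in short steps, each a Python script; the robot and the scene stay as the last script left them, time stands still between calls to the robot, and variables do not carry over. Pictures are saved under pics/ and viewed, at most 10 in all, crops included, and the job is handed in when it is done.

```bash
mkdir -p pics; ls; cat > h.py <<'E'
import numpy as np, cv2
from station import bot
def save(p,n): cv2.imwrite(f'pics/{n}.png',p['image'][:,:,::-1])
def K(p):
    f=240/np.tan(np.radians(p['fovy'])/2); return np.array([[f,0,p['cx']],[0,f,p['cy']],[0,0,1.]])
def c2w(p,x,T=None):
    T=p['cam_to_world'] if T is None else T
    return (np.array(T)@np.append(x,1))[:3]
def pix2plane(p,uv,z,T=None):
    T=np.array(p['cam_to_world'] if T is None else T)
    n=cv2.undistortPoints(np.array(uv,float).reshape(-1,1,2),K(p),np.array(p['D'],float))[:,0]
    d=np.c_[n[:,0],-n[:,1],-np.ones(len(n))]@T[:3,:3].T; o=T[:3,3]
    return o+d*((z-o[2])/d[:,2])[:,None]
def proj(p,X,T=None):
    T=np.array(p['cam_to_world'] if T is None else T)
    c=(np.atleast_2d(X)-T[:3,3])@T[:3,:3]
    return cv2.projectPoints(c*[1,-1,-1],np.zeros(3),np.zeros(3),K(p),np.array(p['D'],float))[0][:,0]
E
python3 - <<'E'
from h import *
for n in ['top','scene']:
    p=bot.get_image(n); save(p,n)
    print(n,p['fovy'],np.round(p['cam_to_world'],2).tolist(),p['D'])
    for t in ['kiln_shelf','ware_board','mug','mug_handle','tea_bowl','vase','stilt_large','stilt_medium','stilt_small','prop_a','jar']:
        print(t,[(round(d['conf'],2),np.round(c2w(p,d['xyz'])).tolist()) for d in bot.tip_of(t,p)[:4]])
s=bot.sense(); print(s['clock'],s['tcp_pos'],s['ee_rot'])
E
```

```text
pics
top 46.85453953596159 [[-0.01, 0.99, -0.16, 357.24], [-1.0, -0.01, 0.01, 10.75], [0.01, 0.16, 0.99, 1215.52], [0.0, 0.0, 0.0, 1.0]] [0.03175842 0.         0.         0.         0.        ]
kiln_shelf [(0.57, [554.0, -198.0, 1.0])]
ware_board [(0.71, [555.0, 194.0, -4.0]), (0.24, [601.0, -130.0, 33.0])]
mug [(0.95, [459.0, 189.0, 18.0]), (0.72, [596.0, -131.0, 32.0]), (0.62, [608.0, -265.0, 36.0])]
mug_handle []
tea_bowl [(0.66, [553.0, 205.0, 20.0]), (0.65, [656.0, 192.0, 22.0])]
vase [(0.77, [656.0, 187.0, 19.0]), (0.39, [599.0, -131.0, 32.0])]
stilt_large [(0.74, [553.0, 193.0, -7.0]), (0.71, [483.0, -142.0, 27.0])]
stilt_medium [(0.65, [497.0, -275.0, 31.0])]
stilt_small [(0.42, [610.0, -268.0, 33.0]), (0.16, [553.0, 204.0, 19.0])]
prop_a [(0.85, [669.0, -96.0, 37.0]), (0.72, [425.0, -214.0, 31.0]), (0.72, [451.0, 124.0, 60.0]), (0.71, [690.0, -281.0, 30.0])]
jar [(0.89, [596.0, -128.0, 32.0])]
scene 51.760000780644674 [[0.66, -0.61, 0.43, 901.08], [0.75, 0.55, -0.36, -277.86], [-0.02, 0.57, 0.82, 724.01], [0.0, 0.0, 0.0, 1.0]] [-0.03761397  0.          0.          0.          0.        ]
kiln_shelf [(0.96, [552.0, -205.0, 0.0])]
ware_board [(0.76, [556.0, 194.0, 0.0])]
mug [(0.56, [458.0, 190.0, 20.0])]
mug_handle [(0.2, [663.0, -94.0, 40.0])]
tea_bowl [(0.93, [555.0, 207.0, 11.0]), (0.17, [556.0, 193.0, -2.0])]
vase [(0.96, [651.0, 195.0, 18.0])]
stilt_large [(0.57, [482.0, -141.0, 36.0])]
stilt_medium [(0.72, [502.0, -278.0, 34.0])]
stilt_small [(0.83, [606.0, -266.0, 34.0])]
prop_a [(0.92, [665.0, -94.0, 38.0]), (0.58, [688.0, -284.0, 37.0]), (0.55, [426.0, -217.0, 32.0])]
jar [(0.83, [593.0, -129.0, 30.0]), (0.22, [663.0, -95.0, 38.0])]
1.2 [ 201.26102592 -591.69535771  239.32975566] [ 9.86596785e-01  1.63177152e-01 -8.47644824e-07  1.66192297e-05]
```

```bash
python3 - <<'E'
import cv2
a=cv2.imread('pics/top.png')
cv2.imwrite('pics/topv.png',cv2.resize(a,(800,600),interpolation=3))
E
```

```text
(no output)
```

View pics/topv.png

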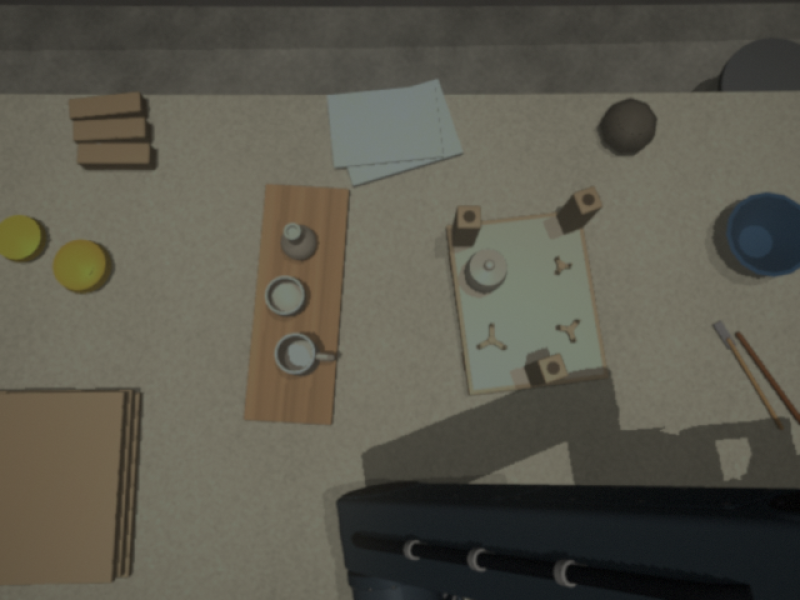

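View pics/scene.png

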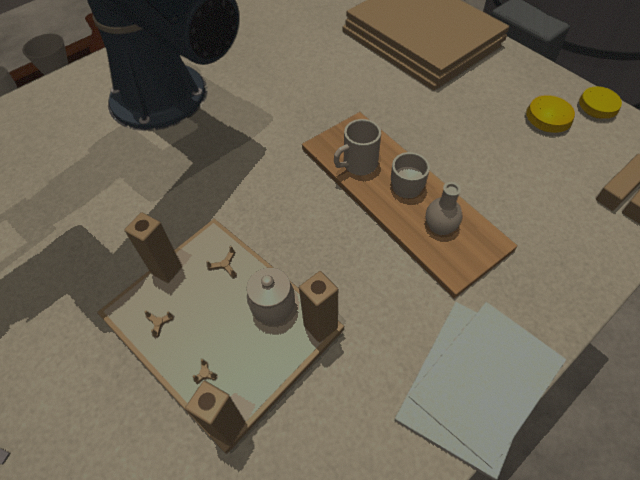

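The top view shows the mug at (296,354) with its handle pointing to −y, the bowl at (286,296) and the vase at (297,240). On the shelf are the large stilt (491,340), medium stilt (569,330), small stilt (562,266), jar (487,270) and three props. The scene view agrees. Next I'll take wrist-camera close-ups of both sides.

```bash
cat >> h.py <<'E'
from scipy.spatial.transform import Rotation as R
def q(a): return [np.cos(a/2),np.sin(a/2),0,0]
def Tw(p,s):
    T=np.eye(4); T[:3,:3]=R.from_quat(s['ee_rot']).as_matrix(); T[:3,3]=s['tcp_pos']
    return T@np.array(p['tool_from_camera'])
def wrist():
    s=bot.sense(); p=bot.get_image('wrist'); return p,Tw(p,s)
def save2(p,T,n):
    save(p,n); import pickle; pickle.dump((p,T),open(f'pics/{n}.pkl','wb'))
E
python3 - <<'E'
from h import *
def look(n,pos,a,names):
    bot.move_to(pos,q(a)); bot.hold(.3)
    p,T=wrist(); save2(p,T,n)
    if n=='s1': print(np.round(p['tool_from_camera'],2).tolist(),p['fovy'])
    for t in names: print(n,t,[(round(d['conf'],2),np.round(c2w(p,d['xyz'],T),1).tolist()) for d in bot.tip_of(t,p)[:3]])
S=['kiln_shelf','stilt_large','stilt_medium','stilt_small','jar','prop_a']
B=['mug','mug_handle','tea_bowl','vase']
look('s1',[480,-205,400],0.1,S)
look('s2',[520,-240,400],0.4,S)
look('b1',[490,195,400],0.1,B)
look('b2',[530,180,400],-.3,B)
s=bot.sense(); print(s['clock'])
a=[cv2.imread(f'pics/{n}.png') for n in ['s1','b1']]
cv2.imwrite('pics/s1v.png',cv2.resize(a[0],(800,600))); cv2.imwrite('pics/b1v.png',cv2.resize(a[1],(800,600)))
E
```

```text
[[0.0, 0.95, 0.32, 83.4], [1.0, -0.0, -0.0, -0.66], [-0.0, 0.32, -0.95, -135.81], [0.0, 0.0, 0.0, 1.0]] 61.16476374660214
s1 kiln_shelf [(0.85, [553.6, -203.6, 5.0])]
s1 stilt_large [(0.87, [486.6, -139.0, 33.3]), (0.28, [500.7, -275.5, 34.8])]
s1 stilt_medium [(0.76, [499.1, -271.6, 33.3])]
s1 stilt_small [(0.74, [609.8, -261.3, 33.1])]
s1 jar [(0.77, [593.3, -127.2, 33.4])]
s1 prop_a []
s2 kiln_shelf [(0.89, [552.3, -204.1, 2.0])]
s2 stilt_large [(0.67, [486.6, -140.3, 33.3])]
s2 stilt_medium [(0.63, [496.8, -276.3, 33.2])]
s2 stilt_small [(0.72, [609.3, -264.1, 33.9])]
s2 jar [(0.63, [590.9, -128.8, 30.7])]
s2 prop_a [(0.94, [428.9, -220.5, 34.3]), (0.81, [693.9, -286.2, 37.9]), (0.59, [495.8, -273.1, 32.8])]
b1 mug [(0.75, [456.4, 185.4, 22.0])]
b1 mug_handle [(0.94, [453.9, 122.8, 66.0]), (0.34, [592.4, -127.9, 31.5])]
b1 tea_bowl [(0.63, [558.7, 207.5, 22.5])]
b1 vase [(0.68, [652.8, 190.3, 20.1])]
b2 mug [(0.67, [460.6, 182.4, 19.9])]
b2 mug_handle [(0.87, [454.0, 121.0, 65.8])]
b2 tea_bowl [(0.92, [557.9, 205.5, 20.4])]
b2 vase [(0.56, [648.8, 190.1, 18.5])]
7.8583
```

View pics/s1v.png

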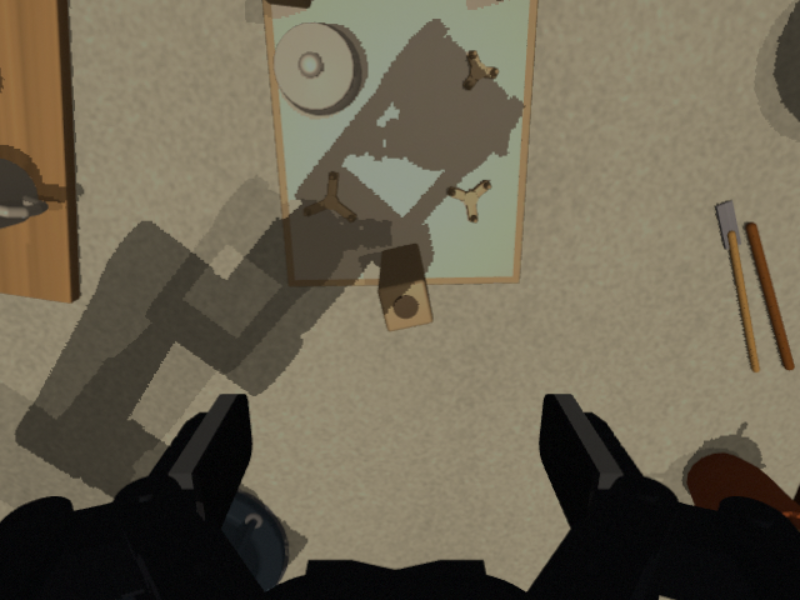

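View pics/b1v.png

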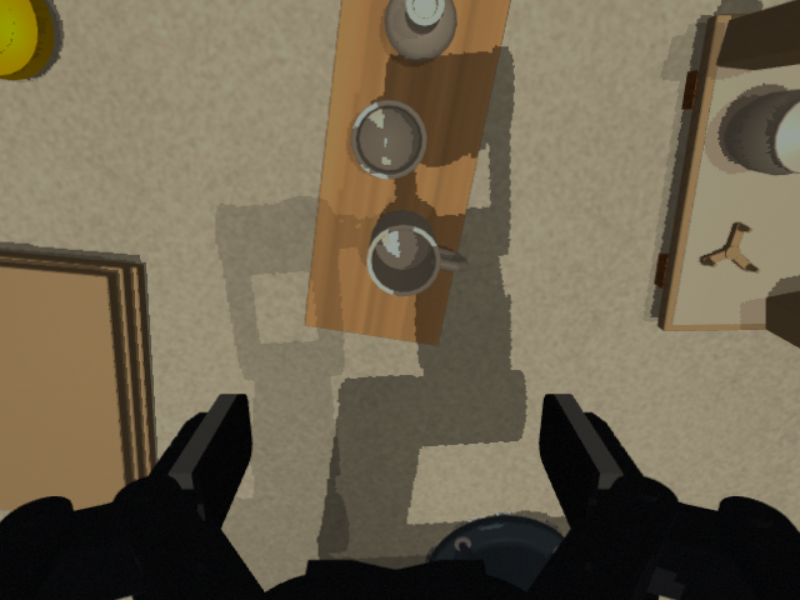

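s1: medium stilt tips near (452,186), (488,183), (473,217); large (333,174), (307,212), (353,216); small (473,54), (497,70), (474,87). b1: mug rim centre (403,259), bowl rim (390,139), vase lip (425,6). Now I'll convert these to world positions.

```bash
python3 - <<'E'
from h import *
import pickle
p,T=pickle.load(open('pics/s1.pkl','rb'))
for n,u in dict(L=[(333,174),(307,212),(353,216)],M=[(452,186),(488,183),(473,217)],S=[(473,54),(497,70),(474,87)]).items():
    X=pix2plane(p,np.array(u)/1.25,56,T); c=X.mean(0)
    print(n,c.round(1),np.linalg.norm(X-c,axis=1).round(1))
X=pix2plane(p,np.array([(268,0),(289,285),(519,281),(535,0)])/1.25,34,T); print('shelf',X.round(1).tolist())
print('board cam',T[:3,3])
pb,Tb=pickle.load(open('pics/b1.pkl','rb'))
for u,z in [((403,259),100),((390,139),76),((425,6),118)]: print(pix2plane(pb,np.array(u)/1.25,z,Tb).round(1))
# check with top
t=bot.get_image('top'); save2(t,np.array(t['cam_to_world']),'top2')
for n,u,z in [('mug',(296,354.5),100),('bowl',(286,296),76),('vase',(292,232),118),('L',(491,340),45),('M',(569,330),45),('S',(562,266),45)]:
    print(n,pix2plane(t,np.array(u)/1.25,z).round(1))
# overlay checks on s2, b2
def circ(c,r,z): a=np.linspace(0,2*np.pi,40); return np.c_[c[0]+r*np.cos(a),c[1]+r*np.sin(a),np.full(40,z)]
E
```

```text
L [ 484.9 -144.    56. ] [24.8 25.4 24.8]
M [ 502.9 -274.    56. ] [20.1 19.  20.4]
S [ 609.9 -267.    56. ] [15.1 13.5 14.4]
shelf [[648.8, -77.3, 34.0], [390.2, -103.3, 34.0], [418.3, -340.0, 34.0], [671.8, -307.8, 34.0]]
board cam [ 562.85995038 -196.62583211  535.48614103]
[[457.8 184.5 100. ]]
[[557.  205.9  76. ]]
[[652.6 189.2 118. ]]
mug [[454.1 182.4 100. ]]
bowl [[554.  204.4  76. ]]
vase [[652.4 189.4 118. ]]
L [[ 480.9 -139.5   45. ]]
M [[ 497.  -272.5   45. ]]
S [[ 608.2 -265.5   45. ]]
```

```bash
python3 - <<'E'
from h import *
C=[('mug',[457.5,184,0],100,.9),('bowl',[556.5,205.5,0],76,0),('vase',[652,189.5,0],118,0),
('S',[609,-266,0],56,.1),('M',[501,-274,0],56,1.6),('L',[485,-142,0],56,1.3)]
for n,c,z,a in C:
    bot.move_to([c[0],c[1],z+ (170 if z==56 else 130)],q(a)); bot.hold(.2)
    p,T=wrist(); save2(p,T,'c_'+n)
print(bot.sense()['clock'])
ims=[cv2.imread(f'pics/c_{n}.png') for n,*_ in C]
from h import proj
import pickle
out=[]
for (n,c,z,a),im in zip(C,ims):
    p,T=pickle.load(open(f'pics/c_{n}.pkl','rb'))
    u=proj(p,[[c[0],c[1],z]],T)[0].astype(int); print(n,u)
    x0=max(0,min(640-260,u[0]-130)); y0=max(0,min(480-260,u[1]-130)); print(n,x0,y0)
    w=im[y0:y0+260,x0:x0+260]; out.append(cv2.resize(w,(266,300-34)))
cv2.imwrite('pics/m1.png',np.vstack([np.hstack(out[:3]),np.hstack(out[3:])]))
E
```

```text
15.5667
mug [315 225]
mug 185 95
bowl [316 223]
bowl 186 93
vase [317 221]
vase 187 91
S [318 209]
S 188 79
M [316 210]
M 186 80
L [315 208]
L 185 78
```

View pics/m1.png

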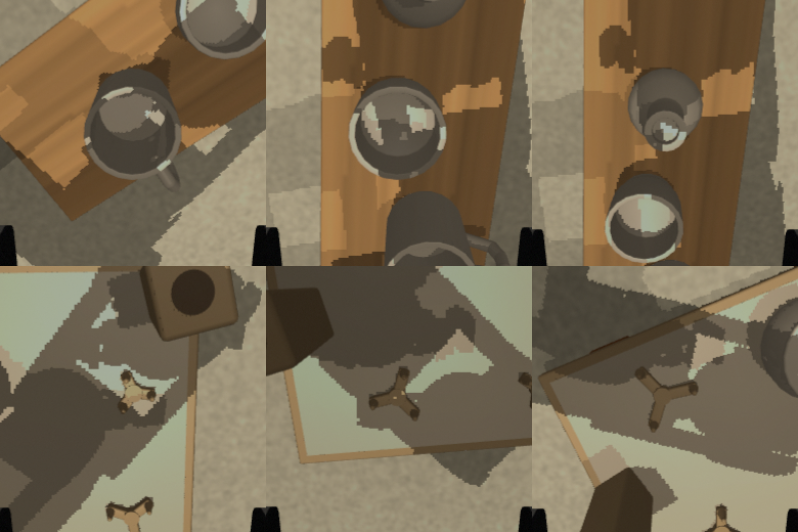

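The montage shows every pot rim centred within about 1 px of the prediction: mug (132,132), bowl (131,132), vase lip (132,131). Stilt tips in tile coordinates are S (127,110), (154,127), (124,139); M (137,105), (108,136), (148,147); L (110,107), (163,120), (124,158).

```bash
python3 - <<'E'
from h import *
import pickle
D=dict(mug=(185,95,100,[(132.5,132.5)]),bowl=(186,93,76,[(131.5,132)]),vase=(187,91,118,[(132.3,131)]),
S=(188,79,56,[(127,110),(154,127),(124,139)]),M=(186,80,56,[(137,105),(108,136),(148,147)]),L=(185,78,56,[(110,107),(163,120),(124,158)]))
for n,(x,y,z,u) in D.items():
    p,T=pickle.load(open(f'pics/c_{n}.pkl','rb'))
    X=pix2plane(p,np.array(u)/(266/260)+[x,y],z,T); c=X.mean(0)
    print(n,c.round(1),np.linalg.norm(X-c,axis=1).round(1))
E
```

```text
mug [457.4 185.3 100. ] [0.]
bowl [557.6 207.   76. ] [0.]
vase [653.9 190.1 118. ] [0.]
S [ 615.6 -266.8   56. ] [13.3 14.5 13.6]
M [ 499.2 -271.3   56. ] [19.4 18.3 19. ]
L [ 485.3 -138.3   56. ] [23.5 24.1 24.3]
```

Stilt estimates from different views differ by up to 5 mm, probably because I picked tip bases rather than tip tops. I'll zoom in on the stilts.

```bash
python3 - <<'E'
from h import *
import pickle
out=[]
for k in ['c','s1']:
  row=[]
  for n,c in [('S',[611,-266]),('M',[500,-273]),('L',[485,-141])]:
    f='c_'+n if k=='c' else 's1'
    p,T=pickle.load(open(f'pics/{f}.pkl','rb')); im=p['image'][:,:,::-1]
    h=36 if k=='c' else 24
    u=proj(p,[[*c,50]],T)[0].round().astype(int); w=im[u[1]-h:u[1]+h,u[0]-h:u[0]+h]; print(f,n,u-h,264/(2*h))
    w=cv2.convertScaleAbs(w,alpha=1.6,beta=10)
    row.append(cv2.resize(w,(264,264),interpolation=cv2.INTER_CUBIC))
  out.append(np.hstack(row))
cv2.imwrite('pics/m2.png',np.vstack(out))
E
```

```text
c_S S [282 169] 3.6666666666666665
c_M M [279 171] 3.6666666666666665
c_L L [279 169] 3.6666666666666665
s1 S [359  32] 5.5
s1 M [351 134] 5.5
s1 L [239 136] 5.5
```

View pics/m2.png

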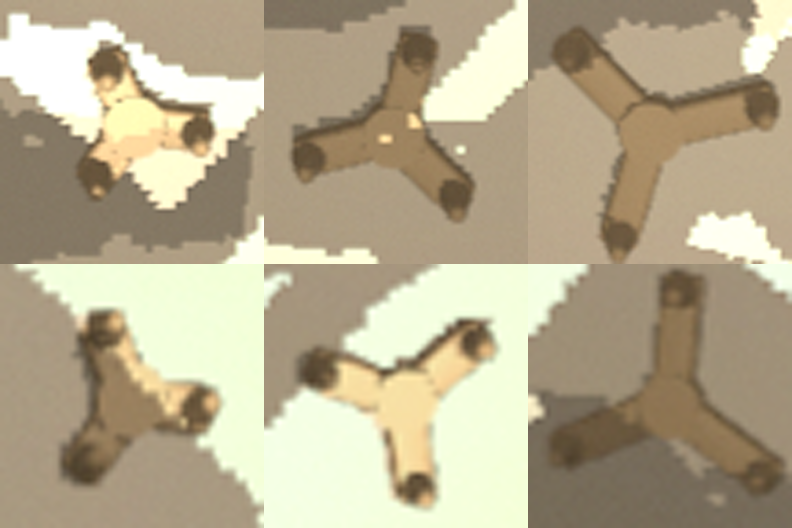

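Each stilt's hub disc (z=42) is clear. Close-up row: S (134,122), M (136,138), L (124,133). s1 row: S (130,128), M (144,136), L (146,137). The dark tip cones lean downward in the images.

```bash
python3 - <<'E'
from h import *
import pickle
def go(f,o,s,u,z):
    p,T=pickle.load(open(f'pics/{f}.pkl','rb')); return pix2plane(p,np.array(u,float)/s+o-.0,z,T)
c=11/3
H={'c_S':((282,169),c,(134,122),[(110,73),(203,137),(97,187)]),'c_M':((279,171),c,(136,138),[(153,55),(46,163),(194,205)]),'c_L':((279,169),c,(124,133),[(44,53),(237,112),(93,246)])}
for f,(o,s,h,t) in H.items():
    X=go(f,o,s,t,56); m=X.mean(0); print(f,'hub',go(f,o,s,[h],42)[0].round(1),'tips',m.round(1),np.linalg.norm(X-m,axis=1).round(1))
for n,o,h in [('S',(359,32),(130,128)),('M',(351,134),(144,136)),('L',(239,136),(146,137))]:
    print('s1',n,go('s1',o,5.5,[h],42)[0].round(1))
E
```

```text
c_S hub [ 611.4 -266.2   42. ] tips [ 612.7 -266.5   56. ] [14.1 14.1 14.7]
c_M hub [ 500.9 -276.6   42. ] tips [ 499.8 -273.7   56. ] [19.3 18.7 19.5]
c_L hub [ 482.7 -142.6   42. ] tips [ 483.6 -140.3   56. ] [24.8 24.4 25.1]
s1 S [ 612.1 -266.2   42. ]
s1 M [ 498.5 -277.2   42. ]
s1 L [ 482.5 -143.4   42. ]
```

```bash
cat >> h.py <<'E'
def grab(pot,h,a,foot=18):
    z=foot+h-11
    bot.move_to([*pot,270],q(a)); bot.line_to([*pot,z+30],speed=200); bot.line_to([*pot,z],speed=60)
    bot.gripper_close(); s=bot.sense(); print('grip',s['grip_width'],s['grasp_force'],s['tcp_pos'].round(1))
    bot.line_to([*pot,z+30],speed=60); bot.line_to([*pot,270],speed=200)
    s=bot.sense(); print('lifted',s['grasp_force'],s['wrist_force'].round(1),s['clock'])
def put(st,h,a):
    z=56+h-11
    bot.move_to([*st,280],q(a)); bot.line_to([*st,z+15],speed=120); bot.hold(.2)
    r=bot.line_to([*st,z-4],speed=15,f_stop=1.5); s=bot.sense()
    print('touch',r,s['tcp_pos'].round(1),'expect',z,s['wrist_force'].round(1))
def release(st):
    bot.open_gripper(); t=bot.sense()['tcp_pos']
    bot.line_to([t[0],t[1],t[2]+50],speed=80); bot.line_to([t[0],t[1],285],speed=200); print(bot.sense()['clock'])
E
python3 - <<'E'
from h import *
grab([457.5,185],60,.9); put([483.5,-142],60,1.3)
p,T=wrist(); save2(p,T,'mugplace')
E
```

```text
grip 0.7705758817727524 66.66461382061243 [457.7 185.1  67.8]
lifted 67.14990187436342 [-0.7 -0.  -2.7] 20.4667
touch True [ 483.4 -142.   105.3] expect 105 [-0.2 -0.7  3.6]
```

```bash
python3 - <<'E'
from h import *
release(0)
bot.hold(.2); p,T=wrist(); save2(p,T,'mugdone')
u=proj(p,[[483.5,-142,138]],T)[0]; print(u)
for t in ['mug','mug_handle','stilt_large']: print(t,[(round(d['conf'],2),c2w(p,d['xyz'],T).round(1).tolist()) for d in bot.tip_of(t,p)[:2]])
grab([557.3,206.5],45,0); put([500,-275],45,1.6)
E
```

```text
26.2667
[321.1280833  219.90323064]
mug [(0.71, [483.9, -141.9, 58.6])]
mug_handle [(0.95, [504.0, -203.6, 102.1]), (0.45, [425.3, -221.1, 33.8])]
stilt_large []
grip 0.7615892749456366 67.03936357051134 [557.9 206.7  52.9]
lifted 66.634117718786 [ 0.2 -0.2 -2.6] 32.2
touch True [ 500.  -275.    90.4] expect 90 [-0.1  0.1  3.6]
```

```bash
python3 - <<'E'
from h import *
release(0)
bot.hold(.2); p,T=wrist(); save2(p,T,'bowldone')
for t in ['tea_bowl','mug']: print(t,[(round(d['conf'],2),c2w(p,d['xyz'],T).round(1).tolist()) for d in bot.tip_of(t,p)[:2]])
grab([653.3,189.8],82,0); put([612,-266.3],82,.1)
E
```

```text
39.0167
tea_bowl [(0.81, [501.7, -273.4, 61.6]), (0.41, [505.6, -205.1, 104.9])]
mug [(0.39, [607.7, -263.0, 35.7])]
grip 0.2919500583936333 58.78621056675911 [653.5 189.7  89.4]
lifted 58.872491866350174 [-0. -0. -2.] 45.1417
touch True [ 611.9 -266.3  126.9] expect 127 [-0.7 -0.   4. ]
```

```bash
python3 - <<'E'
from h import *
release(0)
bot.move_to([450,-205,420],q(.1)); bot.hold(.2); p,T=wrist(); save2(p,T,'end')
for t in ['tea_bowl','mug','vase','mug_handle','jar']: print(t,[(round(d['conf'],2),c2w(p,d['xyz'],T).round(1).tolist()) for d in bot.tip_of(t,p)[:2]])
s=bot.get_image('scene'); save(s,'sc2')
w=cv2.resize(s['image'][200:460,90:350,::-1],(400,400),interpolation=3); v=cv2.resize(p['image'][0:300,170:470,::-1],(400,400),interpolation=3)
cv2.imwrite('pics/end2.png',np.hstack([w,v])); print(bot.sense()['clock'])
E
```

```text
51.3333
tea_bowl [(0.94, [501.3, -273.4, 60.0])]
mug [(0.97, [482.5, -145.3, 59.3])]
vase [(0.95, [609.5, -266.5, 57.2])]
mug_handle [(0.95, [505.2, -204.5, 100.2]), (0.45, [552.8, -204.9, 3.8])]
jar [(0.55, [589.4, -127.1, 30.2])]
52.7583
```

View pics/end2.png

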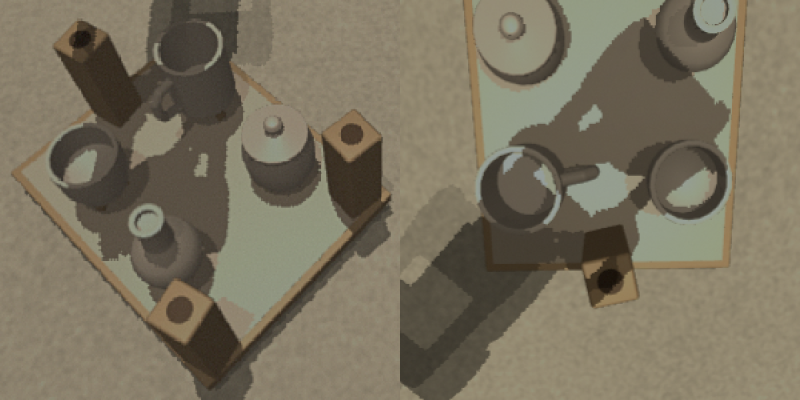

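All three pots stand upright on their stilts. The handle points inward, and the props and jar look undisturbed. Handing in now.

```bash
python3 -c "
from station import bot
print(bot.close_job())"
```

```text
the job is handed in; nothing more can be done
None
```

I handed the job in at about 53 s of the 72 s allowed, with no verdict returned: in the last pictures the mug, tea bowl and vase stand upright on the large, medium and small stilts, each within about 4 mm of centre by camera estimate, with the handle turned inward and the props and jar looking unmoved.

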